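Check the clean-air unit's filter against the backlight

TASK

Check the bench clean-air unit's filter: first push the outlet damper at its right end fully down, so that no dust reaches the clean side, and only then lift the cover flap on top and leave it standing open. Draw the hidden filter plate straight up out of its slot by its tab and hold it upright in front of the backlight, about 6 cm from the white face, square to it and centred on it, without touching the panel with the plate. Finish while holding it there still, with the damper still down, and do not disturb the loupe, gauges and dish lying about.

Things in the scene. Friction and masses are not known exactly. Their poses are not given: they have to be found in the camera images.
- air_unit: Bench clean-air unit, white metal box fixed to the desk. Origin on the desk under the middle of the filter slot; x points from its front (gauge, flap grip) to its rear, y to its left end (fan guard), z up. Box x -55..+55, y -80..+75 mm, rim at z 121 mm. On its right the damper's frame (y -80..-102 mm, top z 126 mm), then the round outlet, 66 mm across, axis z 64 mm, to y -144 mm.
- slot (a point): Middle of the slot's mouth (x = y = 0 of the unit, z 83 mm) in the floor of the recess under the flap. Slot 83 mm along the unit's x, 11 mm along its y; recess 102 mm (x) by 151 mm (y; 76 mm right and 71 mm left of the slot). Only the filter plate's tab stands above this floor, with free room round it.
- damper (a joint): Height in m of the outlet damper, a steel blade that slides straight up and down like a sash in the frame at the unit's right end: 0 = fully lowered, outlet closed; 0.050 = fully raised. It starts raised (over 0.025), needs about 2 N to push down and 4 N to lift, and stays where it is left.
- damper_handle (a point): Middle of the black bar on the damper's top edge, by which it is moved: 60 mm along the unit's x, 12 mm along its y, 18 mm high. It lies at x 0, y -90 mm of the unit; z 156 mm with the damper fully lowered (the bar's underside is then 21 mm above the frame's top), higher by the joint value when raised.
- flap (a joint): Opening angle of the cover flap on top of the unit, rad: 0 = shut, flat (start); 1.57 = upright; 1.95 = stop, leaning back. Hinged along its rear edge, it opens upward and to the rear; it needs about 2 N at the grip to lift and stays at any angle where it is left. 4 mm thick, top at z 127 mm when shut.
- flap_grip (a point): Middle of the flap's rolled grip: a black round bar along the unit's y, 28 mm long, 14 mm thick, on a steel tongue (18 mm wide, 4 mm thick). Shut: 38 mm ahead of the front wall, y 0, z 125.5 mm of the unit. Pinched on its two ends it turns between the fingers as the flap rises; it moves on a circle of 150 mm radius about flap_hinge.
- flap_hinge (a point): Point on the flap's hinge axis (which runs along the unit's y) straight behind the grip: x +57 mm, y 0, z 122 mm of the unit. Fixed to the unit.
- filter_plate: Loose filter plate, about 0.1 kg: aluminium frame with white pleated paper, 80 mm (its x) by 8 mm (its y, normal to its flat faces) by 71 mm high; black tab on top, 36 mm (x) by 10 mm (y), 71 to 103 mm above the lower edge. Origin: middle of the lower edge, z up to the tab. It starts in the unit's slot, axes along the unit's, origin at z 12 mm (tab top z 115 mm), and comes out straight up.
- filter_tab (a point): Point in the tab's middle, 90 mm above the plate's lower edge, 13 mm below the tab's top: the place to pinch it across its 10 mm thickness (at the start x = y = 0 of the unit, z 102 mm, 19 mm above the recess floor).
- filter_middle (a point): Centre of the plate's pleated field, 35 mm above its lower edge and 55 mm below filter_tab.
- light_panel: Inspection backlight fixed to the desk: an upright square panel 156 mm wide and high, 18 mm thick, aluminium frame, white face, dark foot. Origin on the desk under the panel; the white face looks along its -x (toward the robot), y to its left, z up. Panel from z 57 to 213 mm, a small knob on top to 222 mm; foot 120 mm wide, x -27..+43 mm.
- panel_face (a point): Centre of the panel's white face, 135 mm above the desk, 10 mm ahead (-x) of the panel's origin.
- loupe: Bystander, loose: folding loupe lying flat, 84 mm long. Origin: middle of its underside.
- plug_gauge: Bystander, loose: plug gauge with a dark handle, 108 mm long, 16 mm high. Origin: middle of its underside.
- sample_dish: Bystander, loose: clear round dish, 64 mm across, 14 mm high. Origin: middle of its underside.
- ring_gauge: Bystander, loose: steel ring, 46 mm across, 16 mm high. Origin: middle of its underside.

How it is judged:
By the outcome, as a careful person would: the job done as asked, in the order asked, and still so for the second after the job is handed in, while the arm keeps its last pose, push and grip.
It also fails if it takes over 61 s, if anything falls off the work surface, if the arm or the gripper's body presses on something with over 40 N, if the wrist force passes 120 N, or if a joint passes its speed limit or range.

ROBOT

A 7-joint arm with a two-finger parallel gripper is mounted at the origin on a cart in front of the work surface, level with it; the furniture and walls round the work are solid. World frame = base frame: x ahead of the robot, y to its left, z up, the work surface at z = 0. Lengths are in m, angles in degrees, forces in N, time in s.
With the tool pointing down it reaches from about 0.425 to 0.875 m from the base axis. Payload 4.7 kg.
Tool frame: the origin (TCP) lies between the finger pads; the fingertips stand 22 mm ahead of it and the grasp point (between the pads) lies 3 mm ahead of it; z points along the fingers, y is the line along which they close (so a half turn about z gives the same grasp; the last joint's range is limited). The gripper opens to 87 mm and grips with 3 to 60 N. Pads are 19 mm wide; open, the fingers measure 117 mm over their backs; the gripper's body (75 mm by 190 mm) begins 51 mm behind the grasp point.
Start: joints at [72.943, 18.392, -4.016, 83.108, 1.295, 78.541, -3.26], TCP at [0.199, -0.619, 0.245] pointing down, gripper open.
Joint ranges: [-163.93, 163.93], [-17.29, 119.83], [-79.2, 71.16], [3.27, 140.29], [-89.18, 269.18], [5.43, 117.66], [-154.24, 154.24]. Speed limits (degrees/s): [147.25, 147.25, 180, 180, 180, 180, 180].

INTERFACE

Orientations are given as [roll, pitch, yaw] about the fixed x, y, z axes, in that order (R = Rz(yaw) Ry(pitch) Rx(roll)).
In Python, from cell import env gives the robot as it stands.
- The arm moves only by the tool drive_tool, never from a script. Its argument "moves" is a list of rows, each a list of 3 entries, a list of its own where there are three numbers: the shift along the tool's x, y, z in mm, then the turn, a rotation vector about the tool's x, y, z in rad, then the closure, from 0 (fully open) to 1 (shut). In form: [[[x, y, z], [wx, wy, wz], jaw], ...]. A call has 1 to 12 rows; each row shifts and turns the commanded pose from where the row before left it, along the tool's axes as they then stand; what a row does not reach is not made up. A row lasts 1/12 s, in which the tool goes at most 41.7 mm and 7.16 degrees, less where a joint would pass 70% of its speed; a pose out of reach is approached as far as the arm can. A call with a gripper value outside its range is refused whole. The fingers move at their own pace and stop on an object; "newtons" is the grip in N (left out, the last holds). Time passes only in rows, so rows that do not move let the fingers close. It gives the time, the measured TCP pose, the force, the opening and the grip force at its end, in the units of the state.
- env.get_obs(): the state, without advancing time (a new reading comes with each control period).
- env.read_camera(name): name is "side" or "top" or "wrist"; returns (picture, depth): 420x560x3 uint8, blue, green, red; 420x560 float32, m along the optical axis (not along the pixel's ray), 0 where there is no reading.
- env.get_calibration(name): a dict with "fx", "fy", "cx", "cy" (pixels), "T" (4x4, takes a point from camera to world coordinates). Camera axes: x right, y down, z forward; pixel columns grow to the right and rows downward; lengths in m; the calibration is good to about 2 mm. A picture is of the moment at which its call begins: read the wrist's pose just before it. get_calibration takes no time and is no camera call; for the wrist camera it gives the pose at the moment of the call.
- env.sign_off(): hands the job in; it is judged then, once.
The state is a dict: "time_s": time; "qpos": joint angles; "joint_velocities": joint speeds; "effort": joint torques, N m; "tool_pos": TCP position; "tool_rot": TCP orientation; "force": force on the tool from outside, world axes, zero at the start; "wrist_torque": the same for the moment, N m; "grip_width": finger opening in m; "grasp_force": force on a finger pad.
Only numpy, scipy, OpenCV 4.12 (cv2) and the standard library are available. Lean on these libraries where they do the work, as an engineer would, in place of code of your own. Each camera call takes 0.05 s, during which the arm holds its last target. There are 200 camera calls.

## Working session

There is one attempt and no reset: what is moved stays moved. The work goes in short steps, Python scripts to look and compute and a tool call to move; the robot and the scene stay as the last step left them, time stands still between calls to the robot, and variables do not carry over. Pictures are saved under pics/ and viewed, at most 10 in all, crops included, and the job is handed in when it is done.

Besides the shell and the picture viewer there is one more tool, called as name(argument=value, ...), one argument or row to a line, values as JSON. drive_tool: Moves the arm, as the interface text tells. Its arguments: {"type":"object","properties":{"moves":{"type":"array"},"newtons":{"type":"number"}},"required":["moves"]}

```bash
ls; mkdir -p pics; cat > h.py <<'E'
import numpy as np, cv2
from cell import env
from scipy.spatial.transform import Rotation as R
def cam(n):
    c=env.get_calibration(n); p,d=env.read_camera(n); return p,d,c
def world(c,d):
    v,u=np.mgrid[:d.shape[0],:d.shape[1]]
    P=np.stack([(u-c["cx"])/c["fx"]*d,(v-c["cy"])/c["fy"]*d,d],-1)
    T=np.array(c["T"]); return P@T[:3,:3].T+T[:3,3]
E
python3 - <<'E'
from h import *
o=env.get_obs();print({k:np.round(v,3) for k,v in o.items()})
for n in("side","top"):
    p,d,c=cam(n);cv2.imwrite(f"pics/{n}0.png",p);np.savez(f"{n}0.npz",p=p,d=d,T=c["T"],f=[c["fx"],c["fy"],c["cx"],c["cy"]])
    print(n,np.round(c["T"],3).tolist(),c["fx"],c["cx"],c["cy"])
E
```

```text
pics
{'time_s': np.float64(0.0), 'qpos': array([72.943, 18.439, -4.015, 83.176,  1.296, 78.541, -3.26 ]), 'joint_velocities': array([-0.014,  0.053,  0.003, -0.004,  0.04 ,  0.035, -0.099]), 'effort': array([-0.0000e+00, -4.9129e+01, -4.0400e-01, -3.1253e+01, -6.4000e-02,
        4.4000e-02,  0.0000e+00]), 'tool_pos': array([ 0.199, -0.618,  0.243]), 'tool_rot': array([-1.7989e+02,  7.0000e-03,  1.7867e+01]), 'force': array([0.441, 0.241, 0.169]), 'wrist_torque': array([ 0.015, -0.022,  0.03 ]), 'grasp_force': np.float64(0.0), 'grip_width': np.float64(0.087)}
side [[-0.961, -0.118, 0.249, 0.294], [-0.275, 0.489, -0.828, 0.723], [-0.024, -0.864, -0.502, 0.612], [0.0, 0.0, 0.0, 1.0]] 450.55796846335977 280.77425990906005 206.2414934598866
top [[0.018, -0.995, 0.096, 0.466], [-0.999, -0.015, 0.031, -0.113], [-0.029, -0.097, -0.995, 1.268], [0.0, 0.0, 0.0, 1.0]] 455.5109128266321 278.9972134238348 204.96900660643612
```

View pics/top0.png

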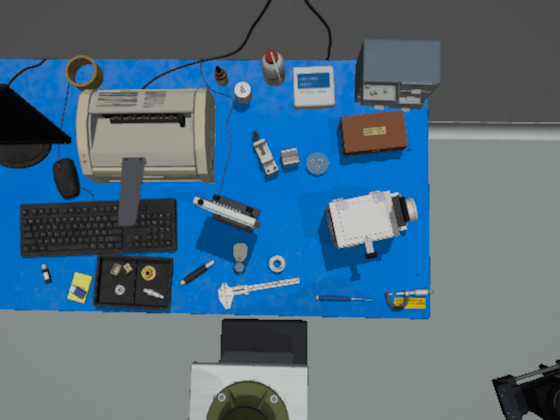

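View pics/side0.png

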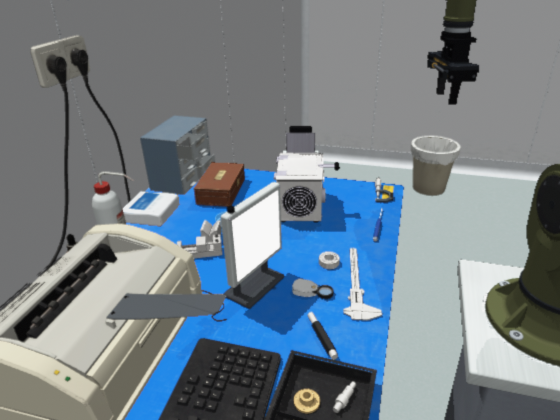

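The top view shows the unit at about (365,220), with the grip at (370,248) and the outlet and damper on the right at (405,210). The panel is at (228,212). The side view shows the white face at (255,240).

```bash
cat >> h.py <<'E'
def load(n):
    z=np.load(n+"0.npz");f=z["f"];c=dict(fx=f[0],fy=f[1],cx=f[2],cy=f[3],T=z["T"]);return z["p"],z["d"],c
E
python3 - <<'E'
from h import *
p,d,c=load("top");W=world(c,d);v,u=np.mgrid[:420,:560]
reg=(u>315)&(u<425)&(v>180)&(v<270)
# flap top
m=reg&(abs(W[...,2]-.126)<.008)&(d>0)
P=W[m];print("z",np.median(P[:,2]),len(P))
k=cv2.morphologyEx(m.astype(np.uint8),cv2.MORPH_OPEN,np.ones((9,9)))
Q=W[k>0];r=cv2.minAreaRect((Q[:,:2]*1000).astype(np.float32));print("flap rect",r,cv2.boxPoints(r))
# grip: black
b=p.max(2)<70
for nm,mm in(("hi",reg&(W[...,2]>.15)),("darkgrip",reg&b&(v>235)&(W[...,2]>.09)&(W[...,2]<.15)),("darkhandle",reg&b&(W[...,2]>.15))):
    Q=W[mm];print(nm,len(Q));
    if len(Q)>4:
        print(Q.mean(0),cv2.minAreaRect((Q[:,:2]*1000).astype(np.float32)),np.percentile(Q[:,2],[5,50,95]))
# panel
p,d,c=load("side");W=world(c,d);v,u=np.mgrid[:420,:560]
m=(u>222)&(u<288)&(v>180)&(v<290)&(p.min(2)>200)&(d>0)&(W[...,2]>.05)
k=cv2.erode(m.astype(np.uint8),np.ones((3,3)))
Q=W[k>0];o=np.median(Q,0);
for _ in range(3):
    U,S,V=np.linalg.svd(Q-Q.mean(0),full_matrices=False);n=V[2];e=(Q-Q.mean(0))@n;Q=Q[abs(e)<.006]
n=n*np.sign(-n[0]);print("face n",n,"c",Q.mean(0),len(Q),"yaw of +x",np.degrees(np.arctan2(-n[1],-n[0])))
t=np.cross([0,0,1],-n);s=Q@t;z=Q[:,2];print("t",t,np.percentile(s,[0,1,99,100]),np.percentile(z,[0,1,99,100]), "n.Q",np.median(Q@n))
pm=(np.percentile(s,1)+np.percentile(s,99))/2
print("centre xy",t*pm+n*np.median((Q*[1,1,0])@n))
E
```

```text
z 0.12711357715835025 3180
flap rect ((545.5653686523438, -289.7779235839844), (119.63954162597656, 160.26806640625), 9.17504596710205) [[ 473.7335  -220.20747]
 [ 499.28842 -378.42505]
 [ 617.3972  -359.3484 ]
 [ 591.8423  -201.1308 ]]
hi 274
[ 0.54866431 -0.32648122  0.37884207] ((503.9662780761719, -257.77166748046875), (71.62136840820312, 289.971435546875), 28.496906280517578) [0.15496281 0.19579792 1.26812914]
darkgrip 61
[ 0.46128591 -0.29316278  0.12618912] ((470.9817810058594, -266.3876037597656), (114.32270050048828, 22.18428611755371), 68.98748016357422) [0.09558436 0.13064684 0.13498523]
darkhandle 207
[ 0.56412041 -0.37046378  0.19597113] ((503.611572265625, -256.6268005371094), (68.91816711425781, 288.1640930175781), 28.052268981933594) [0.15457644 0.1946822  0.2006841 ]
face n [-0.94218536  0.33508926 -0.00138999] c [0.54410923 0.05488944 0.13846211] 2390 yaw of +x -19.577985745232173
t [ 0.33508926  0.94218536 -0.        ] [0.16527173 0.16805652 0.29495582 0.29732305] [0.07181847 0.07355145 0.19931027 0.21487789] n.Q -0.4944710896027177
centre xy [0.54327265 0.05249592 0.00068704]
```

```bash
python3 - <<'E'
from h import *
p,d,c=load("top");W=world(c,d);v,u=np.mgrid[:420,:560];z=W[...,2]
reg=(u>315)&(u<425)&(v>180)&(v<270)&(d>0)
def rep(n,m):
    k,l,s,_=cv2.connectedComponentsWithStats(m.astype(np.uint8));i=1+s[1:,4].argmax();Q=W[l==i]
    r=cv2.minAreaRect((Q[:,:2]*1000).astype(np.float32));print(n,len(Q),Q.mean(0),np.percentile(Q[:,2],[5,50,95]),r)
rep("handle",reg&(z>.17)&(z<.22)); rep("grip",reg&(p.max(2)<90)&(v>250)&(z>.105)&(z<.145)&(u<380))
cv2.imwrite("pics/crop0.png",cv2.resize(p[180:265,315:425],None,fx=6,fy=6))
E
```

```text
handle 170 [ 0.56655143 -0.37291509  0.19384399] [0.17878334 0.19604516 0.2006817 ] ((566.7823486328125, -373.9994201660156), (73.96477508544922, 12.996458053588867), 13.255967140197754)
grip 55 [ 0.45580519 -0.30651897  0.13097199] [0.12621311 0.13084566 0.13504794] ((455.8310852050781, -306.43310546875), (12.75391674041748, 27.290470123291016), 10.902138710021973)
```

View pics/crop0.png

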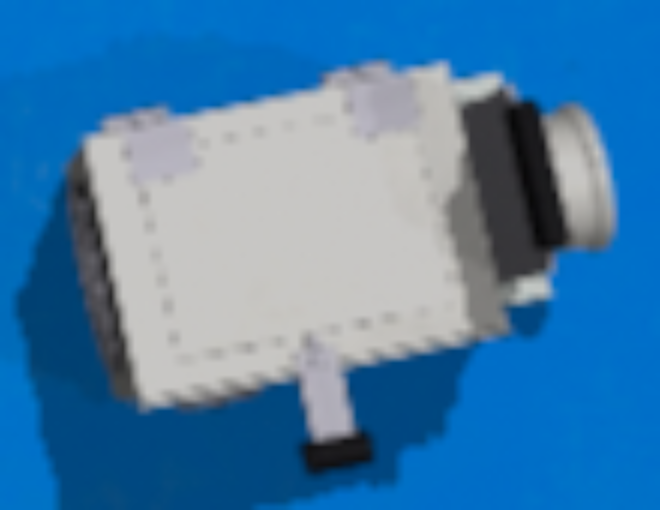

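The crop shows the damper bar at (535,175), upright in its frame, and the flap grip at (337,450). That gives unit yaw ≈12.5° and slot ≈(0.547,-0.286). I'll go above the bar with the fingers closed.

drive_tool(
  moves=[
    [[0,0,-30],[0,0,0.094],1],
    [[37,-14,0],[0,0,0],1],
    [[37,-14,0],[0,0,0],1],
    [[37,-14,0],[0,0,0],1],
    [[37,-14,0],[0,0,0],1],
    [[37,-14,0],[0,0,0],1],
    [[37,-14,0],[0,0,0],1],
    [[37,-14,0],[0,0,0],1],
    [[37,-14,0],[0,0,0],1],
    [[37,-14,0],[0,0,0],1],
    [[37,-14,0],[0,0,0],1],
    [[37,-14,0],[0,0,0],1],
  ],
)

```text
time_s: 1.1
tool_pos: [0.5646, -0.3791, 0.2741]
tool_rot: [-180.0, 0.0, 12.5]
force: [0.2, -0.5, 0.5]
grip_width: 0.0152
grasp_force: 0.0
```

drive_tool(
  moves=[
    [[0,0,0],[0,0,0],1],
    [[0,0,0],[0,0,0],1],
    [[0,0,0],[0,0,0],1],
  ],
)

```text
time_s: 1.35
tool_pos: [0.5631, -0.3805, 0.2738]
tool_rot: [-180.0, 0.1, 12.5]
force: [-0.8, -0.7, 0.2]
grip_width: 0.0015
grasp_force: 0.0
```

```bash
python3 - <<'E'
from h import *
p,d,c=cam("wrist");cv2.imwrite("pics/w1.png",p);W=world(c,d);z=W[...,2]
m=(z>.17)&(z<.215)&(d>0.05)&(p.max(2)<90)
k,l,s,_=cv2.connectedComponentsWithStats(m.astype(np.uint8))
for i in range(1,k):
    if s[i,4]>150:Q=W[l==i];print(s[i],Q.mean(0),np.percentile(Q[:,2],50),cv2.minAreaRect((Q[:,:2]*1000).astype(np.float32)))
E
```

```text
[ 265  169   19   88 1282] [ 0.57407847 -0.37566311  0.19637498] 0.19672027961269634 ((567.9169921875, -376.7188720703125), (57.81471633911133, 11.916496276855469), 12.604573249816895)
```

View pics/w1.png

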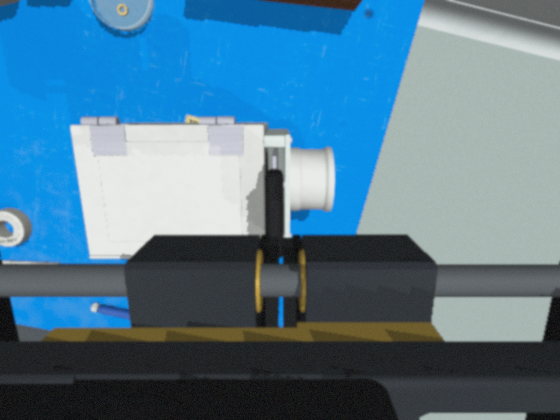

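The wrist view shows the bar at (275,210) with the fingers just behind it. The bar's yaw is 12.6° and its top is at z 0.196. I'll push it down.

drive_tool(
  moves=[
    [[5,-4,20],[0,0,0],1],
    [[0,0,20],[0,0,0],1],
    [[0,0,12],[0,0,0],1],
    [[0,0,6],[0,0,0],1],
    [[0,0,6],[0,0,0],1],
    [[0,0,6],[0,0,0],1],
    [[0,0,5],[0,0,0],1],
    [[0,0,4],[0,0,0],1],
    [[0,0,3],[0,0,0],1],
    [[0,0,3],[0,0,0],1],
    [[0,0,2],[0,0,0],1],
    [[0,0,0],[0,0,0],1],
  ],
)

```text
time_s: 2.4
tool_pos: [0.5678, -0.3752, 0.1875]
tool_rot: [180.0, -0.0, 12.5]
force: [0.3, 0.5, 0.7]
grip_width: 0.0007
grasp_force: 0.0
```

drive_tool(
  moves=[
    [[0,0,2],[0,0,0],1],
    [[0,0,2],[0,0,0],1],
    [[0,0,0],[0,0,0],1],
    [[0,0,0],[0,0,0],1],
  ],
)

```text
time_s: 2.73
tool_pos: [0.5679, -0.3753, 0.1874]
tool_rot: [179.9, -0.1, 12.5]
force: [-4.8, 1.9, 15.6]
grip_width: -0.0001
grasp_force: 7.3
```

drive_tool(
  moves=[
    [[0,0,-20],[0,0,0],1],
    [[0,0,-30],[0,0,0],1],
    [[0,0,-20],[0,0,0],0.3],
    [[-23,-22,0],[0,0,0],0.3],
    [[-24,-23,0],[0,0,0],0.3],
    [[-24,-23,0],[0,0,0],0.3],
    [[-23,-22,0],[0,0,0],0.3],
    [[0,0,0],[0,0,0],0.3],
    [[0,0,0],[0,0,0],0.3],
    [[0,0,0],[0,0,0],0.3],
  ],
)

```text
time_s: 3.57
tool_pos: [0.457, -0.3077, 0.2539]
tool_rot: [180.0, -0.1, 12.5]
force: [-0.8, -0.6, -0.1]
grip_width: 0.0457
grasp_force: 0.0
```

```bash
python3 - <<'E'
from h import *
p,d,c=cam("top");W=world(c,d);v,u=np.mgrid[:420,:560];z=W[...,2]
reg=(u>385)&(u<425)&(v>180)&(v<270)&(d>0)
m=reg&(z>.15)&(z<.21);print("handle z",np.percentile(W[m][:,2],[10,50,90]) if m.any() else None)
p,d,c=cam("wrist");cv2.imwrite("pics/w2.png",p);W=world(c,d);z=W[...,2]
m=(z>.105)&(z<.145)&(d>0.05)&(p.max(2)<90)
k,l,s,_=cv2.connectedComponentsWithStats(m.astype(np.uint8))
for i in range(1,k):
    if s[i,4]>100:Q=W[l==i];print(s[i],Q.mean(0),cv2.minAreaRect((Q[:,:2]*1000).astype(np.float32)))
E
```

```text
handle z [0.15784967 0.1636272  0.16688801]
[ 390   22   26  113 1601] [ 0.56778528 -0.37527627  0.12268036] ((566.5757446289062, -374.6717224121094), (76.0815200805664, 3.708550453186035), 12.984116554260254)
[263 198  34  16 483] [ 0.45719823 -0.30918004  0.13073216] ((456.8680725097656, -309.026611328125), (11.942509651184082, 25.78647804260254), 12.534178733825684)
```

View pics/w2.png

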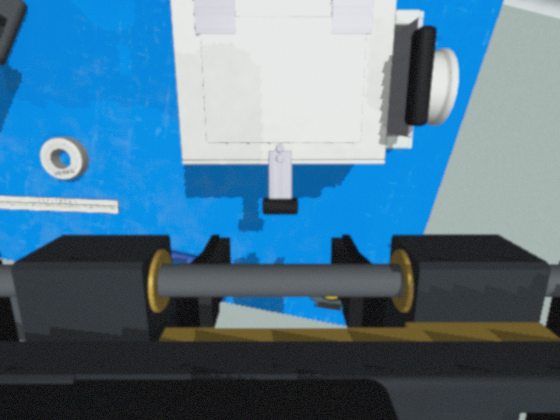

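The damper is down, with the bar's top at z ≈0.164. The grip is at (280,206), right under the fingers. I'll descend and pinch it.

drive_tool(
  moves=[
    [[0,1,30],[0,0,0],0.3],
    [[0,0,30],[0,0,0],0.3],
    [[0,0,30],[0,0,0],0.3],
    [[0,0,22],[0,0,0],0.3],
    [[0,0,10],[0,0,0],0.3],
    [[0,0,4],[0,0,0],0.3],
    [[0,0,0],[0,0,0],1],
    [[0,0,0],[0,0,0],1],
    [[0,0,0],[0,0,0],1],
    [[0,0,0],[0,0,0],1],
    [[0,0,0],[0,0,0],1],
    [[0,0,0],[0,0,0],1],
  ],
  newtons=15,
)

```text
time_s: 4.67
tool_pos: [0.4567, -0.3085, 0.1283]
tool_rot: [-180.0, -0.0, 12.5]
force: [-1.5, 9.5, 4.6]
grip_width: 0.0289
grasp_force: 4.9
```

drive_tool(
  moves=[
    [[0.5,0,-10.6],[0,0,0],1],
    [[1.5,0,-10.6],[0,0,0],1],
    [[2,0,-10.5],[0,0,0],1],
    [[3,0,-10.3],[0,0,0],1],
    [[3.6,0,-10.1],[0,0,0],1],
    [[4.4,0,-9.8],[0,0,0],1],
    [[5,0,-9.5],[0,0,0],1],
    [[5.7,0,-9.1],[0,0,0],1],
    [[6.4,0,-8.7],[0,0,0],1],
    [[6.9,0,-8.2],[0,0,0],1],
    [[7.5,0,-7.7],[0,0,0],1],
    [[8,0,-7.1],[0,0,0],1],
  ],
)

```text
time_s: 5.67
tool_pos: [0.5094, -0.2961, 0.2408]
tool_rot: [-179.9, 0.1, 12.5]
force: [-3.4, 4.8, -0.1]
grip_width: 0.0277
grasp_force: 15.0
```

drive_tool(
  moves=[
    [[8.5,0,-6.5],[0,0,0],1],
    [[9,0,-5.9],[0,0,0],1],
    [[9.4,0,-5.2],[0,0,0],1],
    [[9.7,0,-4.6],[0,0,0],1],
    [[10,0,-3.9],[0,0,0],1],
    [[10.3,0,-3.1],[0,0,0],1],
    [[10.5,0,-2.4],[0,0,0],1],
    [[10.6,0,-1.6],[0,0,0],1],
    [[10.7,0,-0.9],[0,0,0],1],
    [[10.7,0,-0.1],[0,0,0],1],
    [[10.7,0,0.7],[0,0,0],1],
    [[10.6,0,1.4],[0,0,0],1],
  ],
)

```text
time_s: 6.67
tool_pos: [0.6285, -0.2694, 0.2733]
tool_rot: [-179.9, -0.0, 12.5]
force: [-3.0, 4.6, -0.1]
grip_width: 0.0278
grasp_force: 15.0
```

drive_tool(
  moves=[
    [[0,0,0],[0,0,0],1],
    [[0,0,0],[0,0,0],1],
    [[0,0,0],[0,0,0],1],
  ],
)

```text
time_s: 6.92
tool_pos: [0.6285, -0.2695, 0.2733]
tool_rot: [-180.0, -0.2, 12.6]
force: [-0.2, 5.0, 2.6]
grip_width: 0.0274
grasp_force: 15.0
```

drive_tool(
  moves=[
    [[0,0,0],[0,0,0],0.4],
    [[0,0,0],[0,0,0],0.4],
    [[0,0,0],[0,0,0],0.4],
    [[0,0,-20],[0,0,0],0.4],
    [[0,0,-30],[0,0,0],0.4],
    [[-15,0,0],[0,0,0],0.4],
    [[-25,0,0],[0,0,0],0.4],
    [[-35,0,0],[0,0,0],0.4],
    [[-38,0,0],[0,0,0],0.4],
    [[0,0,0],[0,0,0],0.4],
    [[0,0,0],[0,0,0],0.4],
    [[0,0,0],[0,0,0],0.4],
  ],
)

```text
time_s: 7.92
tool_pos: [0.5171, -0.2962, 0.3224]
tool_rot: [179.9, -0.1, 12.4]
force: [0.5, 0.3, -0.3]
grip_width: 0.0522
grasp_force: 0.0
```

```bash
python3 - <<'E'
from h import *
p,d,c=cam("wrist");cv2.imwrite("pics/w3.png",p);W=world(c,d);z=W[...,2]
m=(z>.107)&(z<.122)&(d>0.05)&(p.max(2)<90)
k,l,s,_=cv2.connectedComponentsWithStats(m.astype(np.uint8))
for i in range(1,k):
    if s[i,4]>60:Q=W[l==i];print(s[i],Q.mean(0),cv2.minAreaRect((Q[:,:2]*1000).astype(np.float32)))
E
```

```text
[273 135  11  36 355] [ 0.54823869 -0.28875614  0.11348204] ((547.5836181640625, -289.0577087402344), (34.658103942871094, 10.037187576293945), 12.08299732208252)
[358 135   4  31  63] [ 0.5666503  -0.36568849  0.12132236] ((567.84326171875, -365.3743896484375), (29.00788688659668, 2.600700855255127), 12.853001594543457)
```

View pics/w3.png

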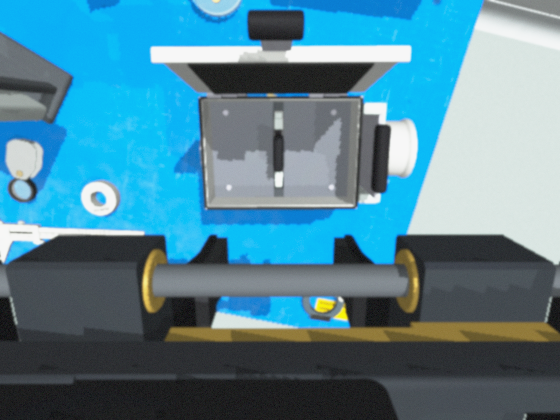

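The wrist view shows the flap standing open, the recess open, the tab at (278,153) → (0.548,-0.289), and the damper down. Next I'll check where the wrist camera sits relative to the flap.

```bash
python3 - <<'E'
from h import *
o=env.get_obs();T=np.array(env.get_calibration("wrist")["T"])
r=R.from_euler("xyz",o["tool_rot"],degrees=True);print(r.inv().apply(T[:3,3]-o["tool_pos"]), r.inv().as_matrix()@T[:3,2])
E
```

```text
[ 0.07036393  0.0014372  -0.1395022 ] [-2.53822607e-01  4.66803665e-04  9.67250674e-01]
```

The camera would sit close to the flap during the descent, so I'll lean the flap further back first by pushing its grip with closed fingers.

drive_tool(
  moves=[
    [[0,0,20],[0,0,0],1],
    [[0,0,27],[0,0,0],1],
    [[20,0,0],[0,0,0],1],
    [[25,0,0],[0,0,0],1],
    [[20,0,0],[0,0,0],1],
    [[10,0,0],[0,0,0],1],
    [[10,0,0],[0,0,0],1],
    [[8,0,0],[0,0,0],1],
    [[8,0,0],[0,0,0],1],
    [[6,0,0],[0,0,0],1],
    [[6,0,0],[0,0,0],1],
    [[5,0,0],[0,0,0],1],
  ],
)

```text
time_s: 8.97
tool_pos: [0.6325, -0.2702, 0.2748]
tool_rot: [180.0, 0.0, 12.4]
force: [-1.4, -0.2, -1.0]
grip_width: 0.0005
grasp_force: 0.6
```

drive_tool(
  moves=[
    [[0,0,0],[0,0,0],1],
    [[0,0,0],[0,0,0],1],
    [[0,0,0],[0,0,0],1],
  ],
)

```text
time_s: 9.22
tool_pos: [0.6325, -0.27, 0.2753]
tool_rot: [180.0, -0.0, 12.5]
force: [0.3, 0.2, -0.1]
grip_width: 0.0007
grasp_force: 0.0
```

```bash
python3 - <<'E'
from h import *
p,d,c=cam("side");W=world(c,d);cv2.imwrite("pics/s2.png",cv2.resize(p[60:260,200:420],None,fx=3,fy=3))
E
```

```text
(no output)
```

View pics/s2.png

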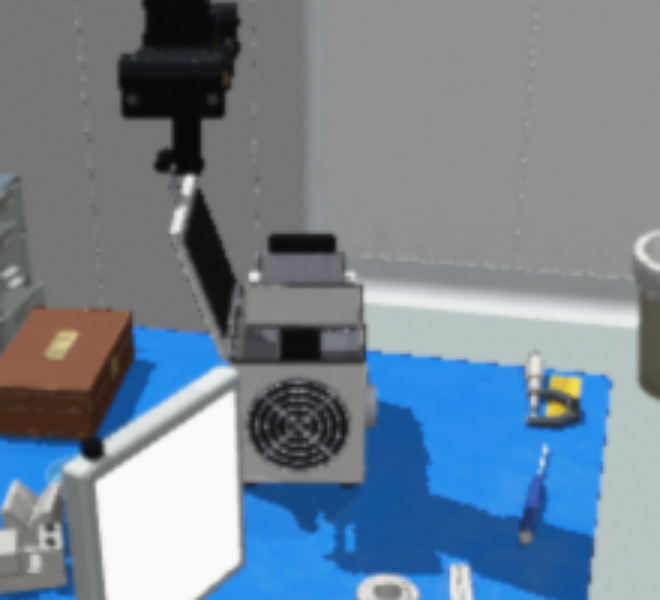

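The side crop shows the flap leaning well back at (205,260), and the damper bar is low at (300,243). Now I'll go back over the tab and down to a high pinch, which keeps the gripper body clear of the damper bar.

drive_tool(
  moves=[
    [[-20,0,0],[0,0,0],0.3],
    [[-35,0,0],[0,0,0],0.3],
    [[-32,0,0],[0,0,0],0.3],
    [[0,0,20],[0,0,0],0.3],
    [[0,0,30],[0,0,0],0.3],
    [[0,0,30],[0,0,0],0.3],
    [[0,0,30],[0,0,0],0.3],
    [[0,0,20],[0,0,0],0.3],
    [[0,0,12],[0,0,0],0.3],
    [[0,0,6],[0,0,0],0.3],
    [[0,0,6],[0,0,0],0.3],
    [[0,0,0],[0,0,0],0.3],
  ],
)

```text
time_s: 10.27
tool_pos: [0.5476, -0.2888, 0.1209]
tool_rot: [180.0, -0.0, 12.5]
force: [-0.0, -1.1, -0.1]
grip_width: 0.06
grasp_force: 0.0
```

drive_tool(
  moves=[
    [[0,0,0],[0,0,0],0.3],
    [[0,0,0],[0,0,0],0.3],
  ],
)

```text
time_s: 10.43
tool_pos: [0.5484, -0.289, 0.1223]
tool_rot: [179.9, -0.1, 12.5]
force: [0.4, 0.4, 0.9]
grip_width: 0.0607
grasp_force: 0.0
```

Free of contact and on the tab. I'll close.

drive_tool(
  moves=[
    [[0,0,1],[0,0,0],1],
    [[0,0,0],[0,0,0],1],
    [[0,0,0],[0,0,0],1],
    [[0,0,0],[0,0,0],1],
    [[0,0,0],[0,0,0],1],
    [[0,0,0],[0,0,0],1],
    [[0,0,0],[0,0,0],1],
    [[0,0,0],[0,0,0],1],
    [[0,0,0],[0,0,0],1],
  ],
  newtons=25,
)

```text
time_s: 11.18
tool_pos: [0.5475, -0.2886, 0.1198]
tool_rot: [180.0, 0.0, 12.5]
force: [0.5, -2.0, -1.0]
grip_width: 0.0101
grasp_force: 25.0
```

drive_tool(
  moves=[
    [[0,0,-5],[0,0,0],1],
    [[0,0,-10],[0,0,0],1],
    [[0,0,-12],[0,0,0],1],
    [[0,0,-15],[0,0,0],1],
    [[0,0,-15],[0,0,0],1],
    [[0,0,-15],[0,0,0],1],
    [[0,0,-15],[0,0,0],1],
    [[0,0,-15],[0,0,0],1],
    [[0,0,-18],[0,0,0],1],
    [[0,0,-20],[0,0,0],1],
    [[0,0,-20],[0,0,0],1],
    [[0,0,0],[0,0,0],1],
  ],
)

```text
time_s: 12.18
tool_pos: [0.5496, -0.2893, 0.2862]
tool_rot: [179.6, -0.4, 12.5]
force: [1.9, -0.1, 0.6]
grip_width: 0.0099
grasp_force: 25.0
```

drive_tool(
  moves=[
    [[-11,-24,0],[0,0,0],1],
    [[-11,-24,0],[0,0,0],1],
    [[-11,-24,0],[0,0,0],1],
    [[-11,-24,0],[0,0,0],1],
    [[-11,-24,0],[0,0,0],1],
    [[-11,-24,0],[0,0,0],1],
    [[-11,-24,0],[0,0,0],1],
    [[-11,-24,0],[0,0,0],1],
    [[0,0,0],[0,0,0],1],
  ],
)

```text
time_s: 12.93
tool_pos: [0.418, -0.1159, 0.2803]
tool_rot: [180.0, 0.1, 12.7]
force: [0.5, 0.5, -0.8]
grip_width: 0.01
grasp_force: 25.0
```

drive_tool(
  moves=[
    [[0,0,0],[0,0,-0.09],1],
    [[0,0,0],[0,0,-0.092],1],
    [[0,0,0],[0,0,-0.092],1],
    [[0,0,0],[0,0,-0.092],1],
    [[0,0,0],[0,0,-0.092],1],
    [[0,0,0],[0,0,-0.092],1],
    [[0,0,0],[0,0,-0.092],1],
    [[0,0,0],[0,0,-0.092],1],
    [[0,0,0],[0,0,-0.092],1],
    [[0,0,0],[0,0,-0.092],1],
    [[0,0,0],[0,0,-0.092],1],
    [[0,0,0],[0,0,0],1],
  ],
)

```text
time_s: 13.93
tool_pos: [0.4201, -0.1203, 0.2799]
tool_rot: [180.0, 0.0, 70.5]
force: [-0.4, -0.5, -0.6]
grip_width: 0.0099
grasp_force: 25.0
```

```bash
python3 - <<'E'
from h import *
o=env.get_obs();print(o["tool_pos"],o["tool_rot"],o["qpos"])
p,d,c=cam("top");W=world(c,d);z=W[...,2];v,u=np.mgrid[:420,:560]
# panel top strip (unobstructed)
m=(u>185)&(u<270)&(v>180)&(v<240)&(z>.205)&(z<.217)
k,l,s,_=cv2.connectedComponentsWithStats(m.astype(np.uint8));i=1+s[1:,4].argmax();Q=W[l==i];print("paneltop now",cv2.minAreaRect((Q[:,:2]*1000).astype(np.float32)))
p0,d0,c0=load("top");W0=world(c0,d0);z=W0[...,2]
m=(u>185)&(u<270)&(v>180)&(v<240)&(z>.203)&(z<.22);k,l,s,_=cv2.connectedComponentsWithStats(m.astype(np.uint8));i=1+s[1:,4].argmax();Q=W0[l==i];print("paneltop start",len(Q),cv2.minAreaRect((Q[:,:2]*1000).astype(np.float32)),Q.mean(0))
p,d,c=cam("side");W=world(c,d);z=W[...,2];cv2.imwrite("pics/s3.png",p);np.savez("s3.npz",p=p,d=d)
E
```

```text
[ 0.42007883 -0.12029986  0.27992285] [1.79982573e+02 1.58346286e-02 7.04854412e+01] [ 34.26506546  -8.31055879 -19.47097455 107.53396298  -2.7841707
  80.30250974  -4.06259915]
paneltop now ((554.1392822265625, 49.37696838378906), (155.66859436035156, 18.587806701660156), 70.25926971435547)
paneltop start 490 ((554.2142944335938, 49.654598236083984), (156.34124755859375, 18.603673934936523), 70.28495788574219) [0.55329185 0.04651945 0.21208178]
```

View pics/s3.png

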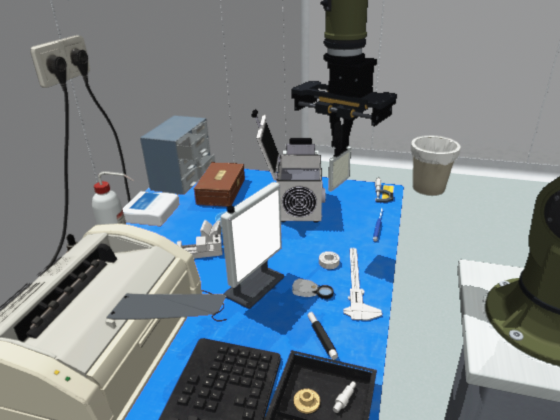

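The side view shows the plate held upright at (340,168) and the panel clear. I'll measure the plate relative to the tool.

```bash
cat > pl.py <<'E'
from h import *
def plate(p,d,c,box):
    W=world(c,d);o=env.get_obs();r=R.from_euler("xyz",o["tool_rot"],degrees=True)
    L=r.inv().apply((W-o["tool_pos"]).reshape(-1,3)).reshape(W.shape)
    m=(abs(L[...,0])<.055)&(abs(L[...,1])<.03)&(L[...,2]>.028)&(L[...,2]<.14)&(d>0)
    k,l,s,_=cv2.connectedComponentsWithStats(m.astype(np.uint8));i=1+s[1:,4].argmax();Q=L[l==i]
    A=np.c_[Q[:,0],Q[:,2],np.ones(len(Q))];q=np.linalg.lstsq(A,Q[:,1],rcond=None)[0]
    print(len(Q),"y=ax+bz+c",q,"x",np.percentile(Q[:,0],[1,50,99])*1e3,"z",np.percentile(Q[:,2],[1,99])*1e3,"y med",np.median(Q[:,1])*1e3)
    print("rect x-z",cv2.minAreaRect((Q[:,[0,2]]*1000).astype(np.float32)))
E
python3 - <<'E'
from pl import *
z=np.load("s3.npz");plate(z["p"],z["d"],env.get_calibration("side"),0)
E
```

```text
736 y=ax+bz+c [ 0.01761582 -0.0018871  -0.00256108] x [-39.33746902   6.72666514  40.9520465 ] z [ 29.50906422 106.3282043 ] y med -2.7143302512487693
rect x-z ((0.028598785400390625, 67.96656036376953), (79.38336944580078, 83.95913696289062), 89.19969940185547)
```

drive_tool(
  moves=[
    [[15,0,0],[0,0,0],1],
    [[22,0,0],[0,0,0],1],
    [[25,0,0],[0,0,0],1],
    [[25,0,0],[0,0,0],1],
    [[25,0,0],[0,0,0],1],
    [[25,0,5],[0,0,0],1],
    [[25,0,10],[0,0,0],1],
    [[22,0,12],[0,0,0],1],
    [[12,-1,15],[0,0,0],1],
    [[8,0,15],[0,0,0],1],
    [[0,0,10],[0,0,0],1],
    [[0,0,5],[0,0,0],1],
  ],
)

```text
time_s: 15.03
tool_pos: [0.4869, 0.0721, 0.2063]
tool_rot: [-179.9, 0.1, 70.3]
force: [0.2, -0.5, -0.9]
grip_width: 0.01
grasp_force: 25.0
```

drive_tool(
  moves=[
    [[0,0,0],[0,0,0],1],
    [[0,0,0],[0,0,0],1],
    [[0,0,0],[0,0,0],1],
    [[0,0,0],[0,0,0],1],
  ],
)

```text
time_s: 15.37
tool_pos: [0.4883, 0.0717, 0.2088]
tool_rot: [179.9, -0.0, 70.3]
force: [0.5, -0.1, -1.1]
grip_width: 0.0098
grasp_force: 25.0
```

```bash
python3 - <<'E'
from pl import *
o=env.get_obs();print(o["tool_pos"],o["tool_rot"])
p,d,c=cam("side");plate(p,d,c,0);cv2.imwrite("pics/s4.png",p)
p,d,c=cam("top");W=world(c,d);v,u=np.mgrid[:420,:560];z=W[...,2]
m=(u>385)&(u<425)&(v>180)&(v<270)&(d>0)&(z>.15)&(z<.25);print("handle z",np.percentile(W[m][:,2],[10,50,90]))
E
```

```text
[0.48828636 0.07170388 0.20877452] [ 1.79902684e+02 -1.45090750e-02  7.02740587e+01]
1006 y=ax+bz+c [ 0.01167934 -0.00194898 -0.00247932] x [-38.47950854   5.37068158  39.60897239] z [ 30.3287875  106.56027965] y med -2.603456720978645
rect x-z ((-0.1784820556640625, 68.84309387207031), (80.10820770263672, 80.45938873291016), 89.53108978271484)
handle z [0.15688915 0.16336798 0.16652135]
```

View pics/s4.png

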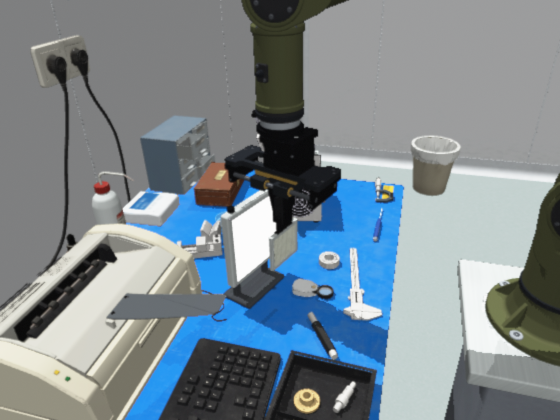

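The plate is square to the white face, centred on it and about 59 mm away. The damper is still down and the small items are where they were, so I'll hand in.

```bash
python3 -c "
from cell import env
print(env.sign_off())"
```

```text
the job is handed in; nothing more can be done
None
```

The job is handed in, but the sign-off returned no verdict: damper pushed fully down first, flap left open and leaning back, and the filter plate held still, upright and square about 59 mm in front of the backlight.

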